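# Gauge the post in the bench caliper

### The job

Stand the solid round aluminium rod upright on the bench caliper's rest plate between its open jaws and let it go. Then slide the moving jaw shut by its thumb fin until the rod is nipped between jaw and anvil with a light measuring pressure of about 5 N, kept for half a second, never a hard squeeze and without cocking the jaw on its beam. Let go, leaving the jaw still snugly nipping the upright rod, and leave the other parts and tools on the bench where they are.

Things in the scene. Friction and masses are not known exactly. Their poses are not given: they have to be found in the camera images.
- rod_mid (a point): Solid plain aluminium rod, diameter 25 mm, 80 mm tall, about 0.11 kg, standing on the bench: the only solid round part, and the tallest, of three parts standing in a group at the right. This point is its centre, 40 mm above its foot; z is its axis. It may slide on the rest plate when the jaw pushes it
- rest (a point): Working spot of the bench caliper (fixed to the bench), on the top of its rest plate, 12 mm above the bench: stand the rod here (within 8 mm), where it clears anvil and jaw by 15 mm or more. x points to the beam (24 mm wide, along y at x = +55 mm), y from the anvil to the moving jaw. Anvil, blade and beam are at most 36 mm above the bench: a grasp of the rod's upper half clears them
- mic_block (a point): Point on the face of the fixed micrometer block at the caliper's -y end, 25 mm above the bench; y axis as the caliper's. From it the anvil (flat steel face 34 mm wide, 22 mm high, on a 10 mm spindle) reaches 27 to 37 mm towards the moving jaw, as the micrometer was last left. The anvil does not give way; how far it stands out is not measured: feel or see it
- jaw_face (a point): Centre of the working face (22 mm high, 25 mm above the bench) of the moving jaw's blade; it faces the anvil, along its -y axis. The blade is 12 mm thick and reaches from the slider block to 17 mm beyond this point
- slide (a joint): Position of the moving jaw along the beam (m): 0 fully shut, 0.1 fully open; it grows along the caliper's +y. Friction of 3 to 4 N holds it where it is left. The gap between jaw and anvil is smaller than this value by 0 to 10 mm, as the micrometer was left
- jaw (a joint): Tilt of the moving jaw on the beam about the vertical (rad), 0 is square. The jaw has play: it pivots on the beam 55 mm to +x of its working face against a springy 8 N m/rad, so a hard push cocks it. It should stay well under 0.06
- fin (a point): Thumb fin of the moving jaw: upright aluminium plate on the slider block, 10 mm thick along the caliper's y, 28 mm wide along x, from the block's top (40 mm above the bench) to 78 mm above the bench. This point is inside the fin, 62 mm above the bench; axes as the caliper's. It lies 30 mm to +y and 55 mm to +x of the jaw's face
- tube_mid (a point): Bystander: open aluminium tube, outer diameter 32 mm, 55 mm tall, standing; its centre
- block_mid (a point): Bystander: square aluminium block 30 x 30 x 50 mm, standing; its centre
- collar: Bystander: steel collar, outer diameter 34 mm, 12 mm high, lying on the bench; its underside's centre
- driver: Bystander: screwdriver with black handle lying on the bench, 170 mm long; its underside's centre
Mind the look-alikes: they are no part of the job. What is shaped like the part that bears rod_mid but green or pink is not meant.

How it is judged:
By the outcome, as a careful person would: the job done as asked, in the order asked, and still so for the second after the job is handed in, with the robot touching nothing.
It also fails if it takes over 54 s, if anything falls off the work surface, if the arm or the gripper's body presses on something with over 40 N, if the wrist force passes 120 N, or if a joint passes its speed limit or range.

### The arm

A 6-joint arm with a two-finger parallel gripper is mounted at the origin on the work surface. World frame = base frame: x ahead of the robot, y to its left, z up, the work surface at z = 0. Lengths are in mm, angles in rad, forces in N, time in s.
With the tool pointing down it reaches from about 400 to 925 mm from the base axis. Payload 12.5 kg.
Tool frame: the origin (TCP) lies at the very end of the fingers, on their centre line; the grasp point (between the pads) lies 19 mm behind it (env.grasp_offset is the distance from the TCP to the grasp point, in mm); z points along the fingers, y is the direction in which the jaws open and shut (so a half turn about z gives the same grasp; the last joint's range is limited). The gripper opens to 95 mm and grips with 3 to 60 N. Pads are 20 mm wide; open, the fingers measure 119 mm over their backs; the gripper's body (75 mm by 180 mm) begins 59 mm behind the grasp point.
Start: joints at [1.093, 0.491, 1.559, -0, 1.092, -0.106], TCP at [227.043, 582.321, 214.661] pointing down, gripper open.
Joint ranges: [-3.1, 3.1], [-0.84, 2.19], [0.05, 2.79], [-1.13, 4.28], [0.06, 2.93], [-2.69, 2.69]. Speed limits (rad/s): [2.22, 2.22, 2.79, 3.14, 3.14, 3.14].

### API

Orientations are given as [roll, pitch, yaw] about the fixed x, y, z axes, in that order (R = Rz(yaw) Ry(pitch) Rx(roll)).
In Python, from cell import env gives the robot as it stands. The module is installed in compiled form; this text tells all that it offers.
- The arm moves only by the shell command python3 -m pendant 'ROWS'. ROWS is JSON, one flat list of numbers, 5 for each row, row after row: the shift along the tool's x, y, z as a fraction of full scale, then the turn about the tool's z as a fraction of full scale, then the gripper's target within -1 to 1 (shut at 1, half-way at 0, fully open at -1). In form: [x, y, z, turn, grip, x, y, z, turn, grip, ...]. A call has 1 to 10 rows; each row shifts and turns the commanded pose from where the row before left it, along the tool's axes as they then stand; what a row does not reach is not made up. Full scale, the value 1, is 0.4 m for a shift and 180 degrees for a turn. A row lasts 1/8 s, in which the tool goes at most 62.5 mm and 10.7 degrees, less where a joint would pass 70% of its speed; a pose out of reach is approached as far as the arm can. A call with a number of a shift or a turn outside -1 to 1 is refused whole. A call with a gripper value outside its range is refused whole. The fingers move at their own pace and stop on an object; the grip force is fixed at half the most. Time passes only in rows, so rows that do not move let the fingers close. It gives the time, the measured TCP pose, the force and the opening at its end, in the units of the state.
- env.state(): the state, without advancing time (a new reading comes with each control period).
- env.read_camera(name): name is "scene" or "top" or "wrist"; returns the picture (420x560x3 uint8, red, green, blue); there is no depth.
- env.camera_model(name): a dict with "fx", "fy", "cx", "cy" (pixels), "k1" (the pictures are not rectified: a ray, as slopes to the right and down, at radius r is drawn at 1 + k1 r^2 times it, then the intrinsics apply), "view" (4x4, takes a point from world to camera coordinates); the wrist camera has in their place "tool_from_camera" (4x4, takes a point from camera to tool coordinates, whose origin is the TCP and whose axes are the flange's). Camera axes: x right, y down, z forward; pixel columns grow to the right and rows downward; lengths in mm; the calibration is good to about 2 mm. A picture is of the moment at which its call begins: read the wrist's pose just before it. camera_model takes no time and is no camera call.
- env.job_done(): hands the job in, once; it reports no verdict.
Trained networks look in the newest picture that a camera, given by its name, has taken for a name from the list of things; names that differ only in an ending like _2 or _b are one class to them, and where a whole thing is asked for, a point or a joint stands for the part that bears it (a point fixed in the world has none). Each returns a list of dicts, best first, with "confidence" (0 to 1); they miss things now and then, are a little off and sometimes report something else, mostly with a low value. They report only what shows in the picture. A call takes as long as a camera call. They do not tell look-alikes from the thing itself.
- env.masks_of(thing, camera): "region" (420x560 bool, what is visible of it).
- env.landmark_of(thing, camera): "xyz" ([x, y, z] in mm, in world coordinates, good to about 4 mm: a listed point, or the origin of a listed thing).
The state is a dict: "t": time; "joints": joint angles; "qvel": joint speeds; "tau": joint torques, N m; "eef_pos": TCP position; "tcp_rot": TCP orientation; "ft_force": force on the tool from outside, world axes, zero at the start; "moment": the same for the moment, N m; "opening": opening from 0.0 (shut) to 1.0 (fully open).
Only numpy, scipy, OpenCV 4.12 (cv2) and the standard library are available. Lean on these libraries where they do the work, as an engineer would, in place of code of your own. Each camera call takes 0.05 s, during which the arm holds its last target.

## Working session

There is one attempt and no reset: what is moved stays moved. The work goes in short steps, Python scripts to look and compute and a shell command to move; the robot and the scene stay as the last step left them, time stands still between calls to the robot, and variables do not carry over. Pictures are saved under pics/ and viewed, and the job is handed in when it is done.

```bash
mkdir -p pics; cat > h.py <<'E'
from cell import env
import numpy as np, cv2
def save(c,n):
    im=env.read_camera(c); cv2.imwrite(f'pics/{n}.png',im[:,:,::-1]); return im
def lm(t,c):
    for d in env.landmark_of(t,c)[:3]: print(t,c,np.round(d['xyz'],1),round(d['confidence'],2))
E
python3 - <<'E'
from h import *
s=env.state(); print({k:np.round(v,3) for k,v in s.items()})
for c in ('scene','top'):
    save(c,c+'0')
    for t in ('rod_mid','rest','mic_block','jaw_face','fin'): lm(t,c)
print(env.state()['t'])
E
```

```text
{'t': np.float64(0.0), 'joints': array([ 1.093,  0.492,  1.559,  0.   ,  1.092, -0.106]), 'qvel': array([ 0.001,  0.   , -0.   ,  0.001,  0.   ,  0.   ]), 'tau': array([-3.0000e-03, -6.1264e+01, -2.5819e+01,  6.9000e-02,  4.8000e-02,
       -0.0000e+00]), 'eef_pos': array([226.91 , 582.088, 214.06 ]), 'tcp_rot': array([-3.14, -0.  ,  2.77]), 'ft_force': array([-0.171,  0.102, -0.355]), 'moment': array([ 0.072, -0.025, -0.003]), 'opening': np.float64(1.002)}
rod_mid scene [ 478.5 -314.4   42.6] 0.9
rod_mid scene [ 528.4 -363.3   36.1] 0.86
rod_mid scene [ 475.5 -401.6   41.1] 0.85
rest scene [561.7 168.   15.3] 0.66
mic_block scene [541.8 100.3  26.4] 0.68
fin scene [645.4 231.4  64. ] 0.95
rod_mid top [ 557.  -292.5   40.2] 0.75
rod_mid top [ 474.9 -392.    40.3] 0.74
rod_mid top [ 527.5 -362.1   39.7] 0.68
rest top [562.6 164.2  17.1] 0.73
mic_block top [541.3  98.   25. ] 0.56
jaw_face top [581.9 215.7  22.9] 0.61
fin top [636.5 229.5  62.7] 0.64
0.6
```

View pics/scene0.png

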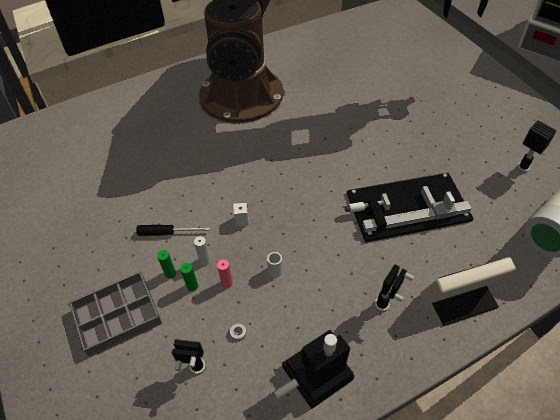

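View pics/top0.png

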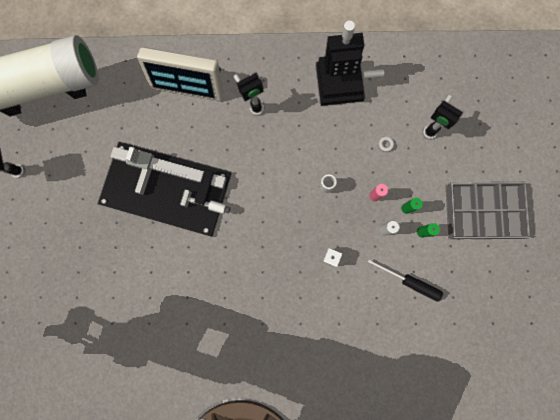

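```bash
cat >> h.py <<'E'
def px2w(c,u,v,z):
    m=env.camera_model(c); K=np.array([[m['fx'],0,m['cx']],[0,m['fy'],m['cy']],[0,0,1.]])
    p=cv2.undistortPoints(np.array([[[u,v]]],float),K,np.array([m['k1'],0,0,0]))[0,0]
    V=np.array(m['view']); R=V[:3,:3]; C=-R.T@V[:3,3]; d=R.T@np.array([p[0],p[1],1])
    return C+d*(z-C[2])/d[2]
def w2px(c,P):
    m=env.camera_model(c); V=np.array(m['view']); q=V[:3,:3]@np.array(P,float)+V[:3,3]; s=q[:2]/q[2]; s=s*(1+m['k1']*(s@s))
    return np.array([m['fx']*s[0]+m['cx'],m['fy']*s[1]+m['cy']])
E
python3 - <<'E'
from h import *
for c in ('scene','top'):
    for P in ([478,-314,42],[528,-363,40],[475,-400,40],[557,-292,40],[562,165,12],[541,99,25],[582,216,25],[637,230,62]): print(c,P,w2px(c,P).round())
E
```

```text
scene [478, -314, 42] [200. 250.]
scene [528, -363, 40] [188. 277.]
scene [475, -400, 40] [163. 265.]
scene [557, -292, 40] [224. 274.]
scene [562, 165, 12] [401. 201.]
scene [541, 99, 25] [374. 202.]
scene [582, 216, 25] [424. 196.]
scene [637, 230, 62] [447. 200.]
top [478, -314, 42] [389. 230.]
top [528, -363, 40] [411. 206.]
top [475, -400, 40] [430. 231.]
top [557, -292, 40] [377. 193.]
top [562, 165, 12] [168. 194.]
top [541, 99, 25] [196. 203.]
top [582, 216, 25] [144. 185.]
top [637, 230, 62] [132. 156.]
```

```bash
python3 - <<'E'
import cv2
a=cv2.imread('pics/top0.png'); b=cv2.imread('pics/scene0.png')
cv2.imwrite('pics/z1.png',cv2.resize(a[130:245,90:250],None,fx=5,fy=5,interpolation=2))
cv2.imwrite('pics/z2.png',cv2.resize(b[165:245,335:480],None,fx=5,fy=5,interpolation=2))
cv2.imwrite('pics/z3.png',cv2.resize(a[160:280,310:450],None,fx=5,fy=5,interpolation=2))
E
```

```text
(no output)
```

View pics/z1.png

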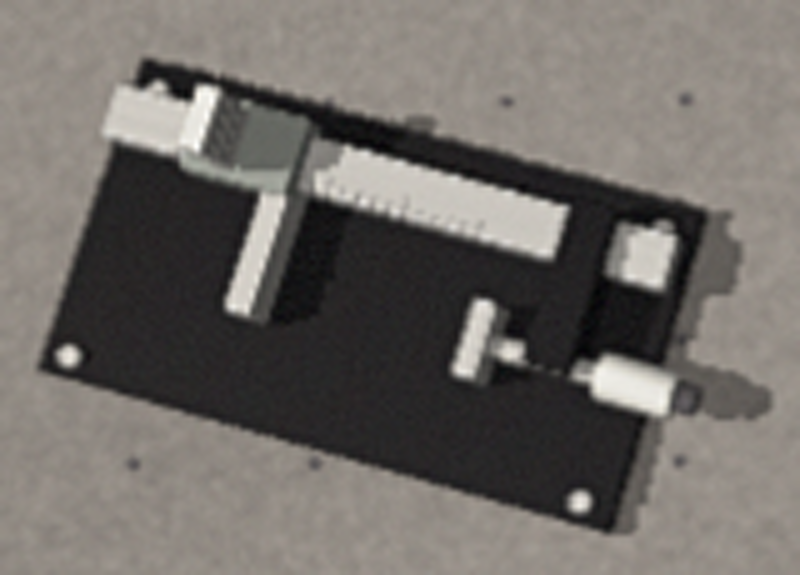

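View pics/z2.png

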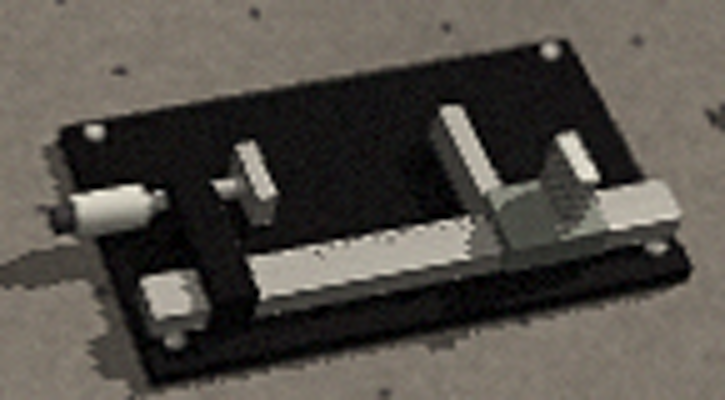

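View pics/z3.png

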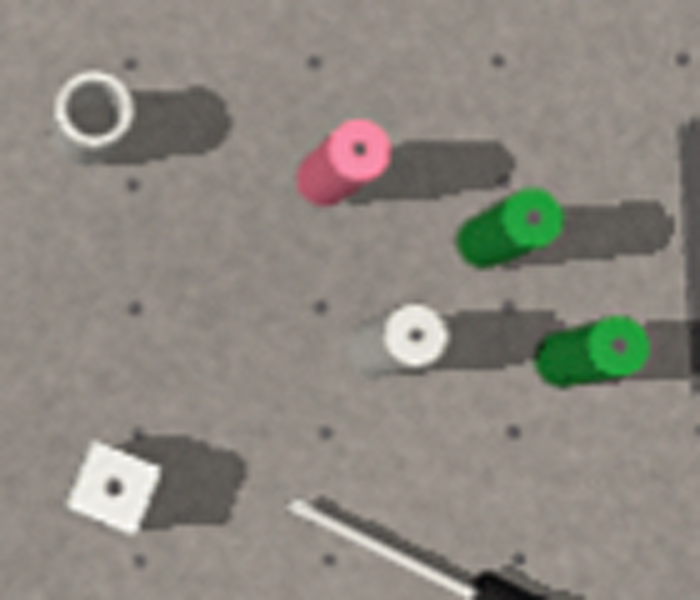

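```bash
python3 - <<'E'
from h import *
def t(x,y): return (90+x/5-.4,130+y/5-.4)
def s(x,y): return (335+x/5-.4,165+y/5-.4)
print('rod', px2w('top',310+416/5-.4,160+335/5-.4,80).round(1))
L={'bolt L':(68,355,14),'bolt R':(580,500,14),'plateTL':(145,60,12),'plateTR':(706,212,12),'plateBR':(612,532,12),'plateBL':(42,370,12),'blade a':(286,197,36),'blade b':(252,317,36),'anv a':(472,298,36),'anv b':(453,377,36),'finL1':(200,86,78),'finL2':(182,156,78),'finR1':(220,90,78),'finR2':(204,160,78),'beam r1':(570,205,30),'beam r2':(556,258,30)}
for k,(x,y,z) in L.items(): print(k,px2w('top',*t(x,y),z).round(1))
S={'blade tip r':(435,112,36),'blade tip':(460,104,36),'anv a(tip)':(252,142,36),'anv b':(277,195,36),'anv c':(236,143,36),'finTR':(578,130,78),'finTL':(557,138,78),'finBR':(598,178,78),'finBL':(583,186,78)}
for k,(x,y,z) in S.items(): print('S',k,px2w('scene',*s(x,y),z).round(1))
E
```

```text
rod [ 482.  -313.1   80. ]
bolt L [548.7 309.9  14. ]
bolt R [483.   78.6  14. ]
plateTL [684.3 282.8  12. ]
plateTR [611.2  25.3  12. ]
plateBR [469.1  64.6  12. ]
plateBL [542.3 322.3  12. ]
blade a [614.6 206.3  36. ]
blade b [561.5 219.   36. ]
anv a [569.1 122.8  36. ]
anv b [534.6 130.1  36. ]
finL1 [653.2 229.7  78. ]
finL2 [623.1 235.9  78. ]
finR1 [651.3 221.1  78. ]
finR2 [621.3 226.4  78. ]
beam r1 [611.   82.3  30. ]
beam r2 [587.5  88.   30. ]
S blade tip r [563.5 219.7  36. ]
S blade tip [565.4 233.6  36. ]
S anv a(tip) [536.5 131.3  36. ]
S anv b [568.2 123.1  36. ]
S anv c [533.3 124.2  36. ]
S finTR [627.5 241.7  78. ]
S finTL [626.5 230.   78. ]
S finBR [653.7 231.5  78. ]
S finBL [654.  222.5  78. ]
```

```bash
cat >> h.py <<'E'
psi=-np.arctan2(73.15,257.6); X=np.array([np.cos(psi),np.sin(psi)]); Y=np.array([-np.sin(psi),np.cos(psi)])
def cal(p): p=np.array(p)[:2]; return np.array([p@X,p@Y])
def st():
    s=env.state(); print('t',round(s['t'],2),'cal',cal(s['eef_pos']).round(2),'pos',s['eef_pos'].round(1),'rot',s['tcp_rot'].round(4),'F cal',cal(s['ft_force']).round(2),round(s['ft_force'][2],2),'M',s['moment'].round(2),'op',round(float(s['opening']),3)); return s
E
python3 - <<'E'
from h import *
s=st(); print(psi, (s['tcp_rot'][2]-(np.pi/2+psi))/np.pi, cal([481,-313.5]), env.camera_model('wrist'))
E
```

```text
t 0.6 cal [ 59.33 622.19] pos [227.  582.3 214.7] rot [3.1415 0.     2.7698] F cal [0.66 0.27] -0.07 M [ 0.03  0.05 -0.07] op 1.0
-0.27668386148848767 0.46971748611373737 [ 548.34382686 -170.18312943] {'fx': 327.13966886436407, 'fy': 327.13966886436407, 'cx': 271.5240250401196, 'cy': 204.29970125106382, 'k1': -0.07606291484403174, 'tool_from_camera': array([[ 4.92178513e-04, -9.57440124e-01, -2.88631543e-01,
         8.33733765e+01],
       [ 9.99999761e-01,  6.11542756e-04, -3.23378295e-04,
         2.19167422e+00],
       [ 4.86125884e-04, -2.88631314e-01,  9.57440196e-01,
        -1.70946762e+02],
       [ 0.00000000e+00,  0.00000000e+00,  0.00000000e+00,
         1.00000000e+00]])}
```

```bash
python3 -m pendant '[0,0,0,0.059,-1, 0,0,0,0.059,-1, 0,0,0,0.059,-1, 0,0,0,0.059,-1, 0,0,0,0.059,-1, 0,0,0,0.059,-1, 0,0,0,0.059,-1, 0,0,0,0.0565,-1]'; python3 -c "
from h import *
st()"
```

```text
t: 1.6
eef_pos: [227.0, 582.3, 214.7]
tcp_rot: [3.142, -0.0, 1.289]
ft_force: [-0.9, -0.1, -0.1]
opening: 1.002
t 1.6 cal [ 59.31 622.19] pos [227.  582.3 214.7] rot [ 3.1416e+00 -1.0000e-04  1.2889e+00] F cal [-0.83 -0.35] -0.08 M [-0.09  0.11  0.02] op 1.002
```

```bash
python3 -m pendant '[-0.0859,0.1215,0,-0.0017,-1, -0.0859,0.1215,0,0,-1, -0.0859,0.1215,0,0,-1, -0.0859,0.1215,0,0,-1, -0.0859,0.1215,0,0,-1, -0.0859,0.1215,0,0,-1, -0.0859,0.1215,0,0,-1, -0.0859,0.1215,0,0,-1, -0.0859,0.1215,0,0,-1]'; cat >> h.py <<'E'
from scipy.spatial.transform import Rotation as Rot
def wpose():
    s=env.state(); T=np.eye(4); T[:3,:3]=Rot.from_euler('xyz',s['tcp_rot']).as_matrix(); T[:3,3]=s['eef_pos']; return T@np.array(env.camera_model('wrist')['tool_from_camera'])
def wpx2w(T,u,v,z):
    m=env.camera_model('wrist'); K=np.array([[m['fx'],0,m['cx']],[0,m['fy'],m['cy']],[0,0,1.]])
    p=cv2.undistortPoints(np.array([[[u,v]]],float),K,np.array([m['k1'],0,0,0]))[0,0]
    d=T[:3,:3]@np.array([p[0],p[1],1]); C=T[:3,3]; return C+d*(z-C[2])/d[2]
E
python3 - <<'E'
from h import *
st(); T=wpose(); np.save('T1.npy',T); save('wrist','w1')
for t in ('rest','mic_block','jaw_face','fin'):
  for d in env.landmark_of(t,'wrist')[:2]: print(t,cal(d['xyz']).round(1),d['xyz'][2],d['confidence'])
st()
E
```

```text
t: 2.72
eef_pos: [566.7, 165.5, 214.9]
tcp_rot: [3.141, -0.0, 1.3]
ft_force: [-0.3, 0.7, 1.4]
opening: 1.0
t 2.73 cal [499.97 314.02] pos [566.7 165.5 214.9] rot [ 3.1411e+00 -4.0000e-04  1.3001e+00] F cal [-0.47  0.64] 1.4 M [-0.11 -0.03  0.01] op 1.0
rest [496.2 307.8] 11.7 0.85
mic_block [499.9 248.4] 21.8 0.81
jaw_face [495.3 360.7] 22.7 0.61
jaw_face [500.7 245.3] 22.0 0.57
fin [553.3 391.5] 64.6 0.58
t 2.98 cal [498.06 315.32] pos [565.3 167.3 214.5] rot [-3.141  -0.      1.2995] F cal [-0.86  0.13] -0.09 M [-0.09  0.08 -0.01] op 1.003
```

View pics/w1.png

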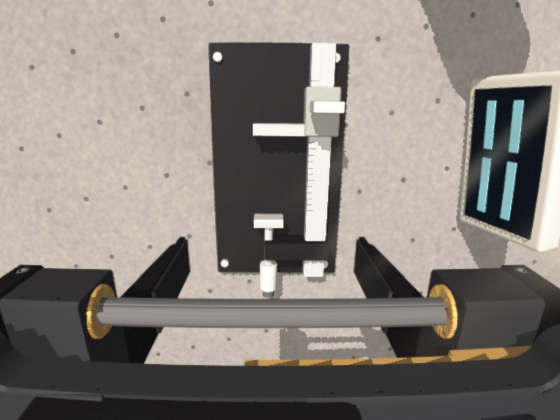

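```bash
python3 - <<'E'
from h import *
st(); T=wpose(); np.save('T2.npy',T); im=save('wrist','w2')
for t in ('rest','mic_block','jaw_face','fin'):
  for d in env.landmark_of(t,'wrist')[:2]: print(t,cal(d['xyz']).round(1),d['xyz'][2],d['confidence'])
st()
cv2.imwrite('pics/w2z.png',cv2.resize(im[35:305,200:360,::-1],None,fx=2.2*1.0,fy=2.2,interpolation=2))
E
```

```text
t 2.98 cal [498.06 315.32] pos [565.3 167.3 214.5] rot [-3.141  -0.      1.2995] F cal [-0.86  0.13] -0.09 M [-0.09  0.08 -0.01] op 1.003
rest [493.6 305.7] 11.0 0.63
mic_block [499.5 245.9] 21.2 0.6
jaw_face [496.6 363.9] 25.6 0.7
fin [553.7 392.6] 62.4 0.89
t 3.23 cal [497.63 316.15] pos [565.1 168.2 214.8] rot [ 3.1414e+00 -2.0000e-04  1.3018e+00] F cal [-1.06  0.33] -0.43 M [-0.12  0.06 -0.  ] op 1.001
```

View pics/w2z.png

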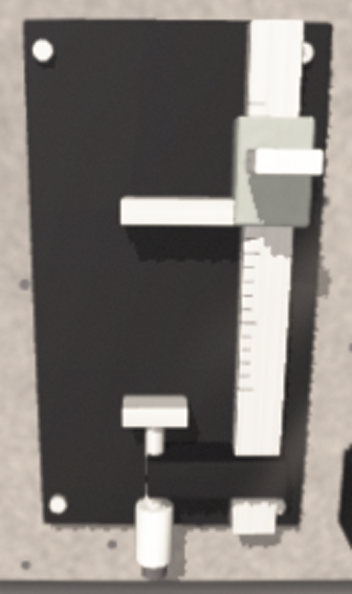

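```bash
python3 - <<'E'
from h import *
T=np.load('T2.npy')
for n,x,y,z in [('anvL',122,397,36),('anvR',187,396,36),('bladeL',121,224,36),('bladeR',232,224,36),('plTL',25,21,12),('plTR',331,24,12),('plBL',44,523,12),('plBR',300,524,12),('finL',256,172,78),('finR',322,172,78),('finTL',256,150,78),('boltTL',42,50,14),('boltBL',57,504,14)]:
    print(n,cal(wpx2w(T,200+x/2.2-.3,35+y/2.2-.3,z)).round(1))
E
```

```text
anvL [478.3 281. ]
anvR [511.6 281.7]
bladeL [478.6 368.4]
bladeR [531.7 368.8]
plTL [431.7 463.3]
plTR [579.2 463.1]
plBL [431.  195.2]
plBR [580.  195.3]
finL [536.8 393.9]
finR [564.3 394.3]
finTL [536.4 402.7]
boltTL [439.8 449.7]
boltBL [439.3 208.6]
```

```bash
python3 -m pendant '[-0.135,0.0141,0,0.0018,-1, -0.135,0.0141,0,0,-1, -0.135,0.0141,0,0,-1, -0.135,0.0141,0,0,-1, -0.135,0.0141,0,0,-1, -0.135,0.0141,0,0,-1, -0.135,0.0141,0,0,-1, -0.135,0.0141,0,0,-1, -0.135,0.0141,0,0,-1, 0,0,0,0,-1]'; 
python3 - <<'E'
from h import *
st(); T=wpose(); np.save('T3.npy',T); im=save('wrist','w3')
for d in env.landmark_of('rod_mid','wrist')[:4]: print(cal(d['xyz']).round(1),d['xyz'].round(1) if hasattr(d['xyz'],'round') else d['xyz'],d['confidence'])
st()
E
```

```text
t: 4.47
eef_pos: [481.6, -316.7, 214.4]
tcp_rot: [3.141, 0.0, 1.292]
ft_force: [-0.3, 0.6, -0.4]
opening: 0.999
t 4.47 cal [ 549.8  -173.09] pos [ 481.6 -316.7  214.4] rot [3.1413e+00 3.0000e-04 1.2917e+00] F cal [-0.46  0.5 ] -0.36 M [-0.1   0.08  0.02] op 0.999
[ 567.  -246.3] [478.2, -391.8, 45.3] 0.96
[ 605.8 -201.4] [527.7, -359.2, 38.1] 0.89
[ 615.6 -126.5] [557.6, -289.8, 36.3] 0.83
[ 546.  -167.2] [479.6, -310.0, 38.8] 0.63
t 4.58 cal [ 549.51 -170.21] pos [ 482.1 -313.8  214.5] rot [-3.1413e+00 -4.0000e-04  1.2942e+00] F cal [0.75 0.43] -0.16 M [-0.07  0.08 -0.01] op 1.001
```

View pics/w3.png

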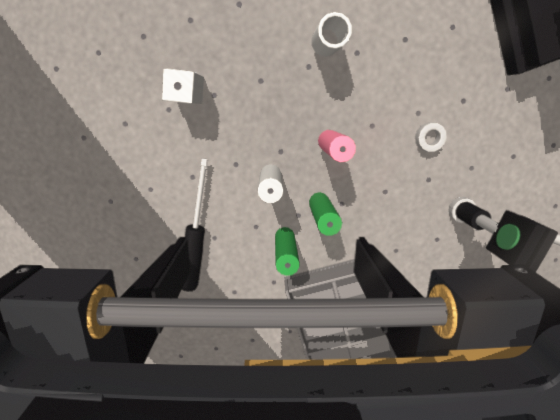

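```bash

python3 - <<'E'
from h import *
for i in range(3):
    s=st(); T=wpose(); im=env.read_camera('wrist')
    w=(im[165:215,245:295].min(axis=2)>190).astype(np.uint8)
    n,l,stt,c=cv2.connectedComponentsWithStats(w); k=1+stt[1:,4].argmax(); u=c[k]+[245,165]
    print(u,stt[k],cal(wpx2w(T,*u,80)))
E
```

```text
t 4.58 cal [ 549.51 -170.21] pos [ 482.1 -313.8  214.5] rot [-3.1413e+00 -4.0000e-04  1.2942e+00] F cal [0.75 0.43] -0.16 M [-0.07  0.08 -0.01] op 1.001
[270.15766739 192.92224622] [ 13  16  25  25 463] [ 546.79816284 -166.8127214 ]
t 4.62 cal [ 549.52 -169.57] pos [ 482.3 -313.2  214.6] rot [-3.1413e+00 -4.0000e-04  1.2952e+00] F cal [-0.47  0.15] -0.29 M [-0.13  0.06 -0.02] op 1.002
[270.06652361 193.49785408] [ 13  16  25  26 466] [ 546.71541191 -166.77881942]
t 4.67 cal [ 549.61 -169.31] pos [ 482.5 -313.   214.7] rot [-3.1415e+00 -3.0000e-04  1.2958e+00] F cal [-0.29 -0.25] 0.57 M [-0.02  0.09 -0.04] op 1.0
[270.03640257 193.78372591] [ 13  16  25  26 467] [ 546.80027083 -166.84830947]
```

```bash
python3 -m pendant '[0.0025,-0.005,0.1,0,-1, 0,0,0.11,0,-1, 0,0,0.11,0,-1, 0,0,0.07,0,-1, 0,0,0.039,0,-1, 0,0,0,0,-1]'; python3 -c "
from h import *
st();save('wrist','w4')"
```

```text
t: 5.48
eef_pos: [480.7, -312.1, 42.7]
tcp_rot: [-3.141, -0.001, 1.295]
ft_force: [-0.1, -0.3, -0.3]
opening: 1.005
t 5.47 cal [ 547.64 -168.91] pos [ 480.7 -312.1   42.7] rot [-3.1406e+00 -5.0000e-04  1.2955e+00] F cal [-0.05 -0.34] -0.27 M [-0.1   0.06 -0.02] op 1.005
```

View pics/w4.png

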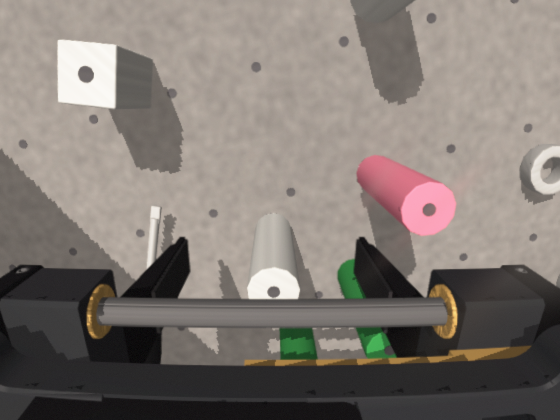

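```bash
python3 -c "
from h import *
print(cal(wpx2w(wpose(),273.5,291,80)))"; python3 -m pendant '[0,0,0,0,1, 0,0,0,0,1, 0,0,0,0,1, 0,0,0,0,1, 0,0,0,0,1]'; python3 -c "
from h import *
st()"
```

```text
[ 547.60710969 -168.23188582]
t: 6.15
eef_pos: [480.5, -312.8, 43.1]
tcp_rot: [3.141, -0.0, 1.294]
ft_force: [0.1, -0.0, 0.6]
opening: 0.529
t 6.15 cal [ 547.68 -169.62] pos [ 480.5 -312.8   43.1] rot [ 3.1415e+00 -1.0000e-04  1.2945e+00] F cal [0.13 0.02] 0.58 M [-0.1   0.    0.02] op 0.529
```

Fingers are still closing; give them more time.

```bash
python3 -m pendant '[0,0,0,0,1, 0,0,0,0,1, 0,0,0,0,1, 0,0,0,0,1]';python3 -m pendant '[0,0,0,0,1, 0,0,0,0,1]'; python3 -c "
from h import *
st()"
```

```text
t: 6.65
eef_pos: [480.5, -312.7, 43.0]
tcp_rot: [3.142, -0.0, 1.294]
ft_force: [0.4, -0.0, 0.4]
opening: 0.256
t: 6.9
eef_pos: [480.5, -312.7, 43.0]
tcp_rot: [3.142, -0.0, 1.295]
ft_force: [0.2, 0.1, -0.1]
opening: 0.259
t 6.9 cal [ 547.67 -169.56] pos [ 480.5 -312.7   43. ] rot [ 3.1416e+00 -1.0000e-04  1.2945e+00] F cal [0.15 0.15] -0.09 M [-0.11  0.07  0.  ] op 0.259
```

```bash
python3 -m pendant '[0,0,-0.05,0,1, 0,0,-0.1,0,1, 0,0,-0.075,0,1, 0,0,0,0,1]'; python3 -m pendant '[0.08,-0.0086,0,0,1, 0.14,-0.0151,0,0,1, 0.14,-0.0151,0,0,1, 0.14,-0.0151,0,0,1, 0.14,-0.0151,0,0,1, 0.14,-0.0151,0,0,1, 0.14,-0.0151,0,0,1, 0.14,-0.0151,0,0,1, 0.1,-0.0108,0,0,1, 0.039,-0.0042,0,0,1]'; python3 -m pendant '[0,0,0,0,1,0,0,0,0,1]'; python3 - <<'E'
from h import *
st(); save('wrist','w5'); save('top','t5')
for c in ('wrist','top','scene'):
  if c=='scene': save('scene','s5')
  for t in ('rest','rod_mid'):
    for d in env.landmark_of(t,c)[:2]: print(c,t,cal(d['xyz']).round(1),round(d['xyz'][2],1),round(d['confidence'],2))
st()
E
```

```text
t: 7.4
eef_pos: [481.1, -313.2, 134.8]
tcp_rot: [3.138, 0.001, 1.295]
ft_force: [-0.1, -0.3, -1.8]
opening: 0.26
t: 8.65
eef_pos: [561.0, 164.7, 131.6]
tcp_rot: [-3.14, 0.001, 1.297]
ft_force: [0.8, 0.2, -1.5]
opening: 0.255
t: 8.9
eef_pos: [561.3, 161.5, 132.6]
tcp_rot: [-3.141, 0.0, 1.294]
ft_force: [-0.1, -0.2, -1.9]
opening: 0.26
t 8.9 cal [495.86 308.73] pos [561.3 161.5 132.6] rot [-3.1409e+00  5.0000e-04  1.2936e+00] F cal [-0.07 -0.2 ] -1.9 M [-0.09  0.1   0.01] op 0.26
wrist rest [495.9 311.8] 9.2 0.59
wrist rod_mid [495.7 310. ] 128.6 0.82
top rest [494.4 315.3] 15.5 0.88
top rest [ 736.4 -126.2] 1.4 0.49
top rod_mid [ 562.7 -250.1] 41.4 0.73
top rod_mid [499.5 306.4] 135.5 0.72
scene rest [492.9 312.3] 17.7 0.74
scene rod_mid [ 567.1 -248.1] 42.5 0.87
scene rod_mid [ 614.  -129.9] 37.2 0.73
t 9.35 cal [495.86 309.76] pos [561.6 162.5 133.1] rot [ 3.1415e+00 -1.0000e-04  1.2942e+00] F cal [ 0.35 -0.27] -1.7 M [-0.12  0.08  0.04] op 0.257
```

View pics/w5.png

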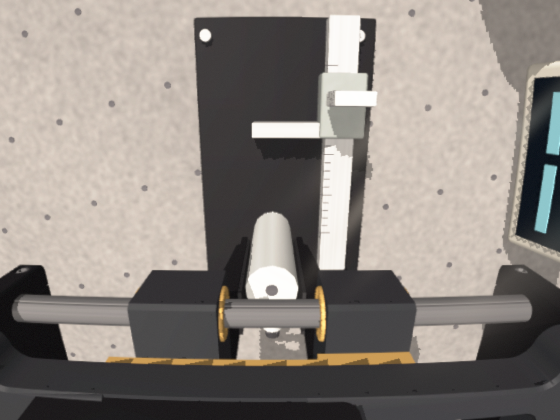

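View pics/t5.png

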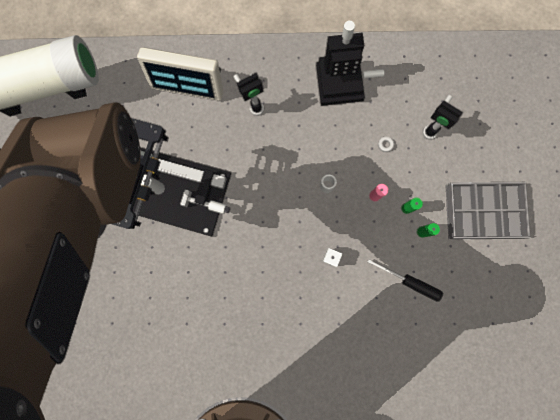

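View pics/s5.png

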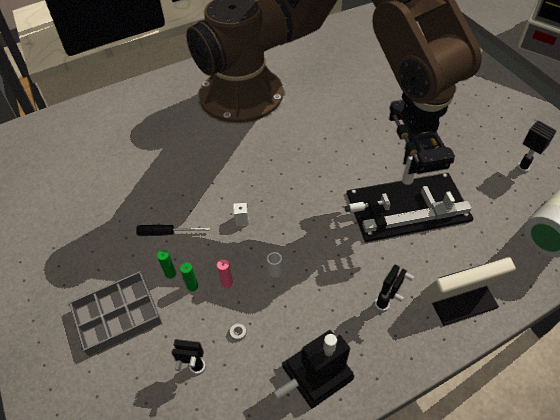

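```bash
python3 -m pendant '[0.001,0,0.06,0,1, 0,0,0.08,0,1, 0,0,0.04,0,1, 0,0,0.011,0,1, 0,0,0,0,1, 0,0,0,0,1]';python3 -c "
from h import *
st()"; python3 -m pendant '[0,0,0.002,0,1, 0,0,0,0,1]'
```

```text
t: 10.1
eef_pos: [562.2, 163.3, 57.5]
tcp_rot: [3.14, -0.001, 1.295]
ft_force: [-0.0, 0.1, -1.0]
opening: 0.258
t 10.1 cal [496.19 310.61] pos [562.2 163.3  57.5] rot [ 3.1403e+00 -7.0000e-04  1.2945e+00] F cal [-0.07  0.07] -1.05 M [-0.04  0.13 -0.02] op 0.258
t: 10.35
eef_pos: [561.8, 163.2, 56.1]
tcp_rot: [3.141, -0.0, 1.295]
ft_force: [-0.4, -0.2, -0.4]
opening: 0.26
```

```bash
python3 -m pendant '[0,0,0.0013,0,1, 0,0,0,0,1]';python3 -m pendant '[0,0,0.0013,0,1, 0,0,0,0,1]'
```

```text
t: 10.6
eef_pos: [561.7, 163.2, 55.3]
tcp_rot: [-3.142, -0.0, 1.294]
ft_force: [-0.7, -0.3, -0.7]
opening: 0.258
t: 10.85
eef_pos: [561.7, 163.2, 55.0]
tcp_rot: [3.141, -0.0, 1.295]
ft_force: [-0.5, 0.2, 1.6]
opening: 0.257
```

```bash
python3 -m pendant '[0,0,0,0,-0.1, 0,0,0,0,-0.1, 0,0,0,0,-0.1, 0,0,0,0,-0.1]'; python3 -m pendant '[0,0,-0.03,0,-0.1, 0,0,-0.08,0,-0.1, 0,0,-0.06,0,-0.1, 0,0,0,0,-0.1]'; python3 - <<'E'
from h import *
st(); T=wpose(); save('wrist','w6')
for d in env.landmark_of('rod_mid','wrist')[:2]: print(cal(d['xyz']).round(1),round(d['xyz'][2],1),round(d['confidence'],2))
E
```

```text
t: 11.35
eef_pos: [561.7, 163.1, 54.8]
tcp_rot: [3.142, -0.0, 1.294]
ft_force: [-0.8, -1.0, 0.3]
opening: 0.544
t: 11.85
eef_pos: [562.5, 163.3, 125.0]
tcp_rot: [3.138, -0.002, 1.295]
ft_force: [0.7, 0.2, -0.4]
opening: 0.551
t 11.85 cal [496.51 310.79] pos [562.5 163.3 125. ] rot [ 3.1381e+00 -1.8000e-03  1.2946e+00] F cal [0.65 0.4 ] -0.4 M [-0.06  0.08 -0.01] op 0.551
[495.  309.7] 51.2 0.95
```

View pics/w6.png

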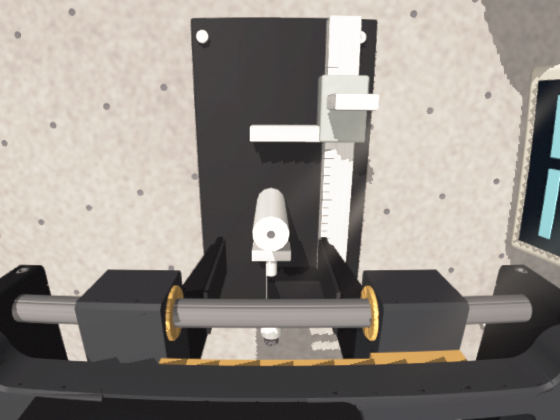

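```bash
python3 -m pendant '[0.07,0.034,0,0,1, 0.1,0.046,0,0,1, 0.09,0.04,0,0,1, 0.0375,0.0163,0,0,1, 0,0,0,0,1, 0,0,0,0,1, 0,0,0,0,1]'; python3 - <<'E'
from h import *
st(); T=wpose(); save('wrist','w7')
for d in env.landmark_of('fin','wrist')[:2]: print(cal(d['xyz']).round(1),round(d['xyz'][2],1),round(d['confidence'],2))
E
```

```text
t: 12.82
eef_pos: [646.3, 262.1, 122.8]
tcp_rot: [-3.141, 0.0, 1.294]
ft_force: [-0.6, 0.1, -0.6]
opening: 0.003
t 12.82 cal [550.08 428.66] pos [646.3 262.1 122.8] rot [-3.1412e+00  2.0000e-04  1.2939e+00] F cal [-0.65 -0.03] -0.64 M [-0.1   0.08  0.02] op 0.003
[550.9 394.2] 60.5 0.91
```

View pics/w7.png

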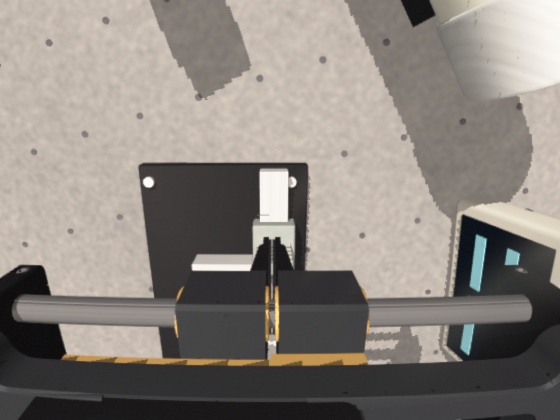

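```bash
python3 - <<'E'
from h import *
for u,v,z in [(143,90,0),(214,99,0),(143,90,60),(214,99,60),(140,52,100),(218,72,100)]: print(u,v,z,cal(px2w('top',u,v,z)).round())
E
python3 -m pendant '[0,0,0.06,0,1, 0,0,0.08,0,1, 0,0,0.037,0,1, 0,0,0,0,1]'; python3 -c "
from h import *
st();save('scene','s8')"
```

```text
143 90 0 [716. 449.]
214 99 0 [738. 281.]
143 90 60 [698. 420.]
214 99 60 [718. 263.]
140 52 100 [764. 434.]
218 72 100 [763. 260.]
t: 13.42
eef_pos: [646.4, 262.5, 51.4]
tcp_rot: [-3.14, 0.001, 1.294]
ft_force: [-0.2, -0.2, 0.2]
opening: 0.006
t 13.43 cal [550.06 429.11] pos [646.4 262.5  51.4] rot [-3.1404e+00  7.0000e-04  1.2943e+00] F cal [-0.1  -0.25] 0.24 M [-0.09  0.06  0.02] op 0.006
```

```bash
python3 -c "
import cv2
a=cv2.imread('pics/s8.png');cv2.imwrite('pics/s8z.png',cv2.resize(a[80:250,330:530],None,fx=3.5,fy=3.5,interpolation=2))"
```

```text
(no output)
```

View pics/s8z.png

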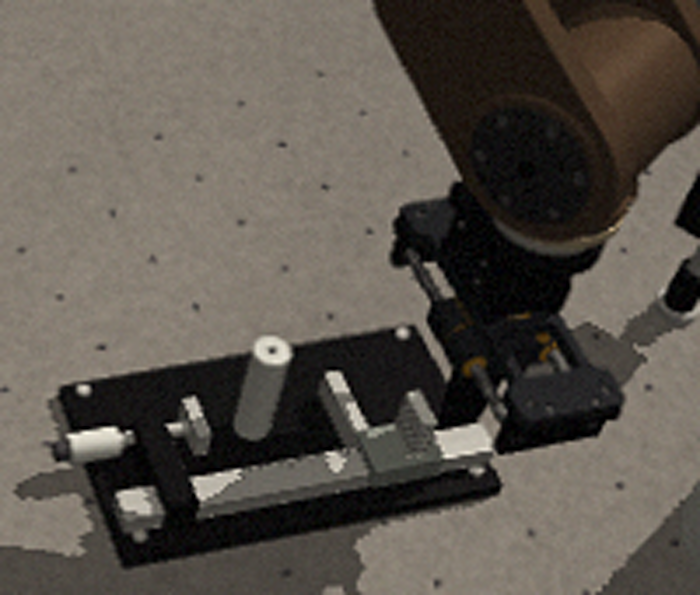

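```bash
python3 -m pendant '[-0.015,0,0,0,1, -0.015,0,0,0,1, -0.01,0,0,0,1, -0.005,0,0,0,1, -0.005,0,0,0,1, -0.005,0,0,0,1]'; python3 -c "
from h import *
st()"; python3 -m pendant '[-0.005,0,0,0,1, -0.005,0,0,0,1, -0.005,0,0,0,1, -0.005,0,0,0,1]'; python3 -c "
from h import *
st()"
```

```text
t: 14.22
eef_pos: [640.9, 241.8, 52.3]
tcp_rot: [3.141, -0.001, 1.295]
ft_force: [0.7, 2.9, 2.9]
opening: 0.003
t 14.22 cal [550.44 407.67] pos [640.9 241.8  52.3] rot [ 3.1408e+00 -7.0000e-04  1.2947e+00] F cal [-0.11  2.95] 2.87 M [ 0.41 -0.12  0.04] op 0.003
t: 14.72
eef_pos: [638.5, 233.8, 52.0]
tcp_rot: [3.141, -0.0, 1.294]
ft_force: [2.0, 1.9, 3.8]
opening: 0.005
t 14.72 cal [550.34 399.29] pos [638.5 233.8  52. ] rot [ 3.1414e+00 -2.0000e-04  1.2945e+00] F cal [1.43 2.41] 3.83 M [ 0.41 -0.16 -0.  ] op 0.005
```

```bash
python3 -m pendant '[-0.008,0,0,0,1, -0.01,0,0,0,1, -0.01,0,0,0,1, -0.01,0,0,0,1, -0.01,0,0,0,1, -0.008,0,0,0,1, -0.006,0,0,0,1]'; python3 -c "
from h import *
st()"; python3 -m pendant '[-0.005,0,0,0,1, -0.005,0,0,0,1, -0.005,0,0,0,1, -0.005,0,0,0,1, -0.005,0,0,0,1]'; python3 -c "
from h import *
st();save('scene','s9')
a=cv2.imread('pics/s9.png');cv2.imwrite('pics/s9z.png',cv2.resize(a[80:250,330:530],None,fx=3.5,fy=3.5,interpolation=2))"
```

```text
t: 15.6
eef_pos: [631.6, 209.8, 52.0]
tcp_rot: [3.142, -0.0, 1.294]
ft_force: [2.5, 3.1, 3.4]
opening: 0.001
t 15.6 cal [550.29 374.35] pos [631.6 209.8  52. ] rot [ 3.1416 -0.      1.2945] F cal [1.52 3.7 ] 3.35 M [ 0.4  -0.26 -0.03] op 0.001
t: 16.23
eef_pos: [629.0, 200.4, 52.0]
tcp_rot: [3.141, -0.0, 1.294]
ft_force: [2.0, 4.0, 2.1]
opening: 0.003
t 16.23 cal [550.3  364.57] pos [629.  200.4  52. ] rot [ 3.1414e+00 -2.0000e-04  1.2945e+00] F cal [0.8  4.38] 2.13 M [ 0.55 -0.39  0.07] op 0.003
```

View pics/s9z.png

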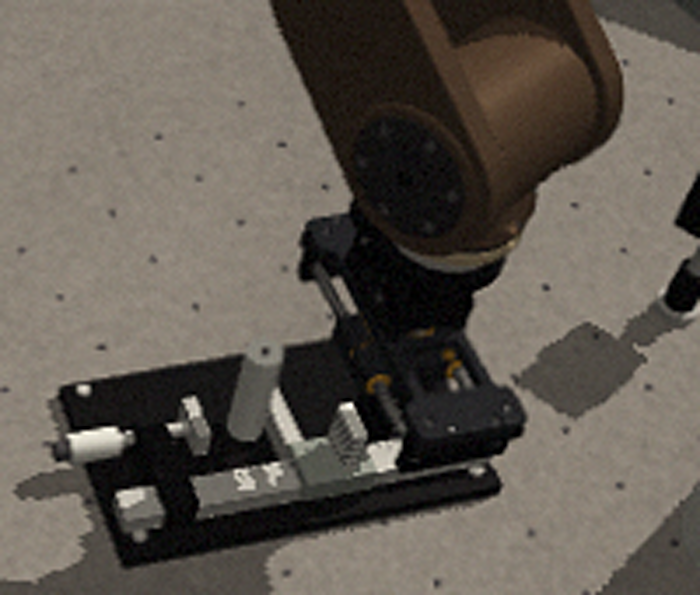

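```bash
python3 -m pendant '[-0.005,0,0,0,1, -0.005,0,0,0,1, -0.005,0,0,0,1, -0.005,0,0,0,1, -0.005,0,0,0,1]'; python3 -c "
from h import *
st()"; python3 -m pendant '[-0.005,0,0,0,1, -0.004,0,0,0,1, -0.003,0,0,0,1]'; python3 -c "
from h import *
st();save('scene','s10')
a=cv2.imread('pics/s10.png');cv2.imwrite('pics/s10z.png',cv2.resize(a[80:250,330:530],None,fx=3.5,fy=3.5,interpolation=2))"
```

```text
t: 16.9
eef_pos: [626.2, 190.7, 52.0]
tcp_rot: [3.142, -0.0, 1.294]
ft_force: [2.7, 3.8, 1.5]
opening: 0.0
t 16.9 cal [550.27 354.5 ] pos [626.2 190.7  52. ] rot [ 3.1415e+00 -1.0000e-04  1.2945e+00] F cal [1.61 4.37] 1.48 M [ 0.59 -0.41  0.01] op 0.0
t: 17.27
eef_pos: [624.9, 186.1, 52.0]
tcp_rot: [-3.142, -0.0, 1.294]
ft_force: [2.3, 3.7, 2.3]
opening: 0.002
t 17.27 cal [550.27 349.68] pos [624.9 186.1  52. ] rot [-3.1415e+00 -1.0000e-04  1.2944e+00] F cal [1.15 4.19] 2.34 M [ 0.56 -0.37 -0.02] op 0.002
```

View pics/s10z.png

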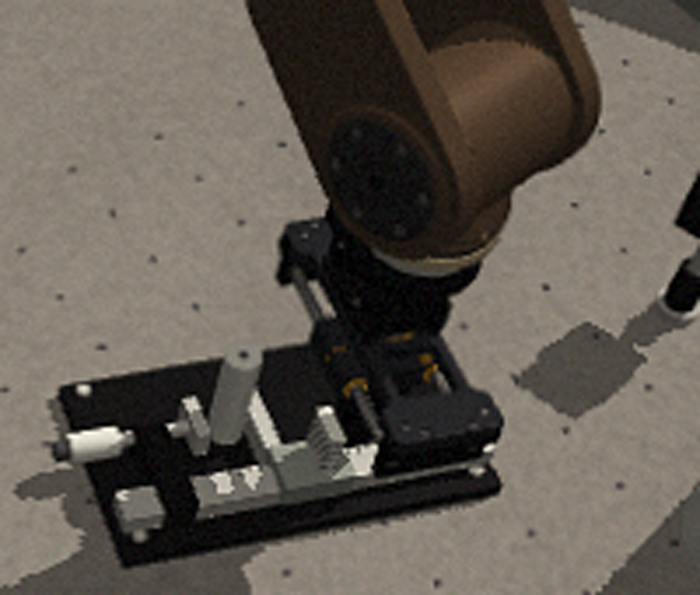

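```bash
for i in 1; do python3 -m pendant '[-0.0025,0,0,0,1, -0.0025,0,0,0,1, -0.0025,0,0,0,1]'; python3 -c "
from h import *
st()"; done; python3 -m pendant '[-0.0025,0,0,0,1, -0.0025,0,0,0,1]'; python3 -c "
from h import *
st()"
```

```text
t: 17.7
eef_pos: [624.1, 183.3, 52.0]
tcp_rot: [3.142, -0.0, 1.295]
ft_force: [2.8, 5.0, 1.9]
opening: 0.003
t 17.7 cal [550.26 346.76] pos [624.1 183.3  52. ] rot [ 3.1416e+00 -1.0000e-04  1.2945e+00] F cal [1.3  5.54] 1.89 M [ 0.55 -0.36  0.03] op 0.003
t: 17.95
eef_pos: [623.5, 181.3, 52.0]
tcp_rot: [3.142, -0.0, 1.294]
ft_force: [2.5, 3.9, 3.0]
opening: 0.003
t 17.95 cal [550.27 344.74] pos [623.5 181.3  52. ] rot [ 3.1415e+00 -1.0000e-04  1.2945e+00] F cal [1.36 4.45] 3.03 M [ 0.52 -0.38 -0.01] op 0.003
```

```bash
python3 -m pendant '[-0.002,0,0,0,1, -0.002,0,0,0,1]'; python3 -c "
from h import *
st()"
```

```text
t: 18.2
eef_pos: [623.3, 180.0, 52.1]
tcp_rot: [3.141, -0.001, 1.294]
ft_force: [3.7, 6.0, 2.1]
opening: 0.004
t 18.2 cal [550.4  343.37] pos [623.3 180.   52.1] rot [ 3.1412e+00 -5.0000e-04  1.2944e+00] F cal [1.92 6.83] 2.09 M [ 0.91 -0.47 -0.03] op 0.004
```

```bash
python3 -m pendant '[-0.002,0,0,0,1]'; python3 -c "
from h import *
st()"
```

```text
t: 18.32
eef_pos: [623.2, 179.4, 52.1]
tcp_rot: [3.141, -0.001, 1.294]
ft_force: [4.3, 7.6, 0.9]
opening: 0.005
t 18.32 cal [550.47 342.79] pos [623.2 179.4  52.1] rot [ 3.1409e+00 -9.0000e-04  1.2944e+00] F cal [2.07 8.5 ] 0.95 M [ 1.09 -0.71  0.03] op 0.005
```

```bash
python3 -m pendant '[-0.002,0,0,0,1]'; python3 -c "
from h import *
st()
save('scene','s11')
a=cv2.imread('pics/s11.png');cv2.imwrite('pics/s11z.png',cv2.resize(a[165:245,335:480],None,fx=5,fy=5,interpolation=2))"
```

```text
t: 18.45
eef_pos: [623.2, 178.8, 52.2]
tcp_rot: [3.14, -0.001, 1.294]
ft_force: [4.5, 8.5, 0.7]
opening: 0.004
t 18.45 cal [550.62 342.23] pos [623.2 178.8  52.2] rot [ 3.1405e+00 -1.3000e-03  1.2943e+00] F cal [2.   9.38] 0.72 M [ 1.34 -0.82 -0.05] op 0.004
```

View pics/s11z.png

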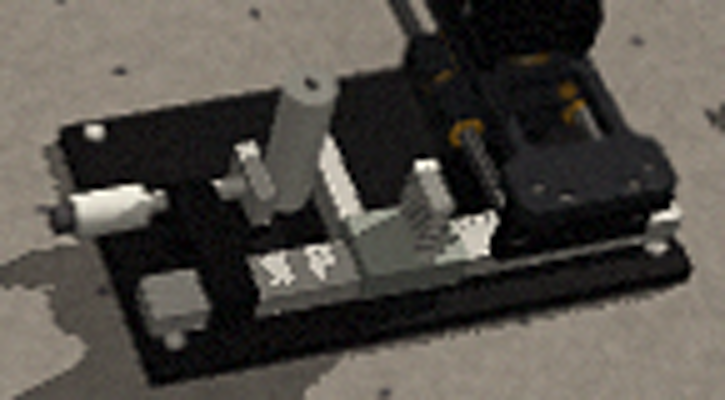

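```bash
python3 -m pendant '[0,0,0,0,1]'; python3 -c "
from h import *
st()"
```

```text
t: 18.62
eef_pos: [623.1, 178.8, 52.1]
tcp_rot: [3.141, -0.001, 1.294]
ft_force: [4.5, 6.8, 0.8]
opening: -0.001
t 18.62 cal [550.6  342.24] pos [623.1 178.8  52.1] rot [ 3.1405e+00 -1.2000e-03  1.2944e+00] F cal [2.43 7.72] 0.83 M [ 1.18 -0.72 -0.05] op -0.001
```

```bash
python3 -m pendant '[-0.001,0,0,0,1, 0,0,0,0,1]'; python3 -c "
from h import *
st()"
```

```text
t: 18.88
eef_pos: [623.1, 178.6, 52.1]
tcp_rot: [3.14, -0.002, 1.294]
ft_force: [5.0, 7.5, 1.6]
opening: 0.004
t 18.88 cal [550.65 342.01] pos [623.1 178.6  52.1] rot [ 3.1403e+00 -1.5000e-03  1.2943e+00] F cal [2.76 8.58] 1.64 M [ 1.34 -0.75 -0.04] op 0.004
```

```bash
python3 -m pendant '[0,0,0,0,1]'; python3 -c "
from h import *
st()"
```

```text
t: 19.0
eef_pos: [623.1, 178.6, 52.1]
tcp_rot: [3.14, -0.001, 1.294]
ft_force: [3.9, 8.4, 1.2]
opening: 0.003
t 19.0 cal [550.64 342.05] pos [623.1 178.6  52.1] rot [ 3.1403e+00 -1.5000e-03  1.2944e+00] F cal [1.49 9.11] 1.18 M [ 1.35 -0.81 -0.1 ] op 0.003
```

```bash
python3 -m pendant '[0,0,0,0,1]'; python3 -c "
from h import *
st()"
```

```text
t: 19.12
eef_pos: [623.1, 178.6, 52.1]
tcp_rot: [3.14, -0.001, 1.294]
ft_force: [4.7, 8.3, 0.7]
opening: 0.005
t 19.12 cal [550.65 341.99] pos [623.1 178.6  52.1] rot [ 3.1403e+00 -1.5000e-03  1.2944e+00] F cal [2.22 9.28] 0.74 M [ 1.34 -0.82 -0.02] op 0.005
```

```bash
python3 -m pendant '[0,0,0,0,1,0,0,0,0,1,0,0,0,0,1,0,0,0,0,1,0,0,0,0,1]'; python3 -c "
from h import *
st()"; python3 -m pendant '[0.003,0,0,0,1, 0.005,0,0,0,1, 0.01,0,0,0,1, 0.02,0,0,0,1, 0.03,0,0,0,1, 0.04,0,0,0,1]';  python3 -m pendant '[0,0,-0.08,0,1, 0,0,-0.1,0,1, 0,0,-0.1,0,1, 0.1,0,0,0,1, 0,0,0,0,1,0,0,0,0,1]'; python3 - <<'E'
from h import *
st(); T=wpose(); np.save('T12.npy',T); im=save('wrist','w12'); a=save('scene','s12')
cv2.imwrite('pics/s12z.png',cv2.resize(a[165:245,335:480,::-1],None,fx=5,fy=5,interpolation=2))
for t in ('rod_mid','fin','jaw_face'):
  for d in env.landmark_of(t,'wrist')[:2]: print(t,cal(d['xyz']).round(1),round(d['xyz'][2],1),round(d['confidence'],2))
st()
E
```

```text
t: 19.75
eef_pos: [623.2, 178.6, 52.1]
tcp_rot: [3.14, -0.002, 1.294]
ft_force: [5.1, 7.9, 0.7]
opening: 0.006
t 19.75 cal [550.66 342.04] pos [623.2 178.6  52.1] rot [ 3.1403e+00 -1.5000e-03  1.2944e+00] F cal [2.76 8.96] 0.73 M [ 1.33 -0.79 -0.07] op 0.006
t: 20.5
eef_pos: [634.6, 220.4, 52.0]
tcp_rot: [-3.141, -0.0, 1.294]
ft_force: [-0.7, 1.0, -0.5]
opening: 0.005
t: 21.25
eef_pos: [644.8, 258.3, 163.4]
tcp_rot: [-3.141, 0.001, 1.295]
ft_force: [0.2, -0.2, 0.4]
opening: 0.008
t 21.25 cal [549.74 424.64] pos [644.8 258.3 163.4] rot [-3.1408e+00  6.0000e-04  1.2954e+00] F cal [ 0.23 -0.13] 0.42 M [-0.12  0.08  0.03] op 0.008
t 21.5 cal [550.34 423.92] pos [645.2 257.5 163.9] rot [-3.1413e+00  2.0000e-04  1.2939e+00] F cal [1.04 0.28] 1.25 M [-0.11  0.08 -0.03] op 0.002
```

View pics/w12.png

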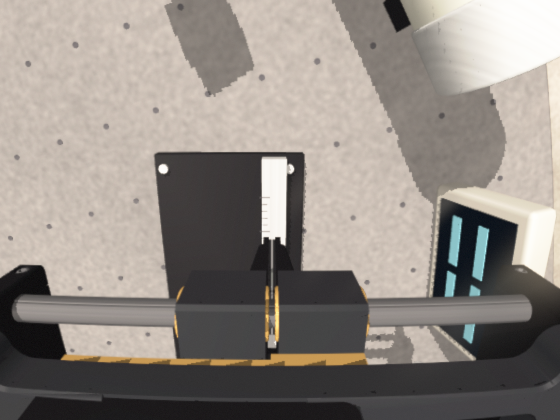

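View pics/s12z.png

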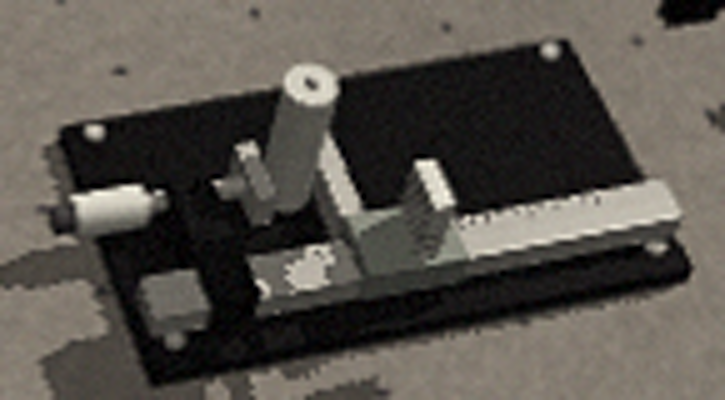

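```bash
python3 -m pendant '[-0.05,-0.03,-0.02,0,1, -0.12,-0.05,-0.02,0,1, -0.12,-0.05,0,0,1, -0.06,0,0,0,1, 0,0,0,0,1,0,0,0,0,1,0,0,0,0,1]'; python3 - <<'E'
from h import *
st(); im=save('wrist','w13'); b=save('top','t13')
cv2.imwrite('pics/w13z.png',cv2.resize(im[100:280,180:380,::-1],None,fx=3.3,fy=3.3,interpolation=2))
E
```

```text
t: 22.38
eef_pos: [557.3, 138.1, 179.8]
tcp_rot: [-3.141, -0.0, 1.295]
ft_force: [-0.1, 0.6, -0.3]
opening: 0.003
t 22.38 cal [498.36 285.12] pos [557.3 138.1 179.8] rot [-3.1415e+00 -1.0000e-04  1.2952e+00] F cal [-0.31  0.54] -0.33 M [-0.14  0.05  0.02] op 0.003
```

View pics/w13z.png

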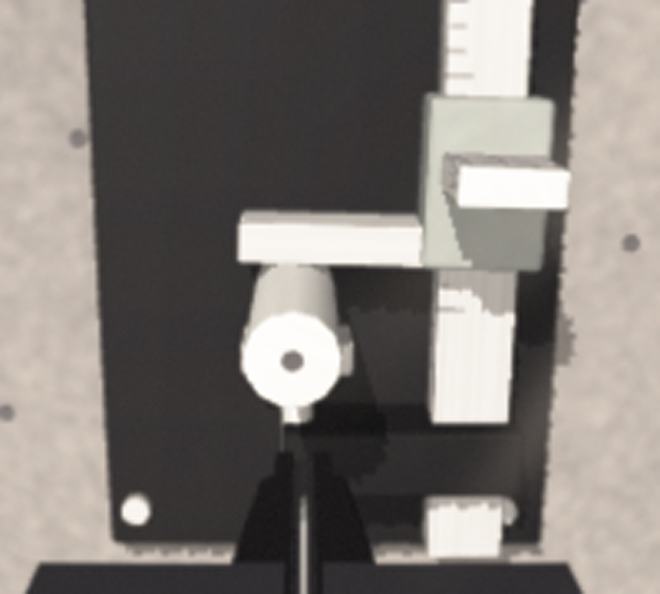

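View pics/t13.png

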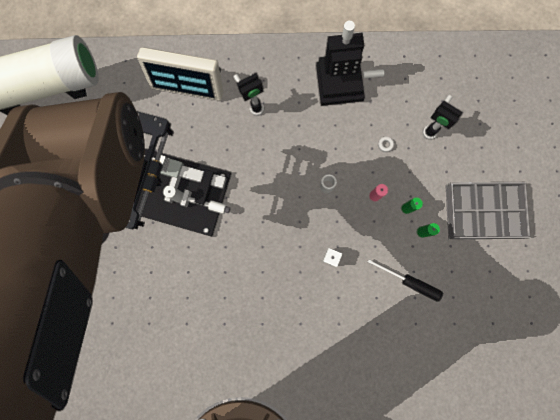

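```bash
python3 -c "
from cell import env
print(env.job_done(), env.state()['t'])"
```

```text
the job is handed in; nothing more can be done
the job is handed in; nothing more can be done
```

The aluminium rod is standing on the caliper's rest plate, nipped between the jaw and the anvil. I handed the job in at about 22.4 s of the 54 s allowed.

- **Placing:** I gripped the rod by its upper half, stood it on the working spot to within about 2 mm by my estimate, and let it go. It stayed upright while the jaw pushed it to the anvil.
- **Nip:** I pushed the fin with the closed fingers until the push levelled at about 9 N. I took off the 3 to 4 N the jaw needs to slide, which leaves a nip of about 5 to 5.5 N, and held it for about 0.9 s. The nip is inferred from the wrist force, which has about 0.6 N of noise and was not measured at the rod.
- **Last checks:** After letting go, the wrist and scene pictures showed the rod upright against both faces and the blade very nearly square. Nothing on the bench beside the caliper had visibly moved, and the robot was clear, with its fingertips about 90 mm above the rod.
- **Not confirmed:** I did not measure the jaw's tilt or the nip left after release. I expect the nip to be about 3 to 4 N, since only the slide friction holds it.
- **Disagreement:** The cameras differed by 3 to 4 mm on positions along the caliper, so I used in-between values.

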